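# Re-tension the lamp boom's cam clamp

### The arm

A 6-joint arm with a two-finger parallel gripper is mounted at the origin on the work surface. World frame = base frame: x ahead of the robot, y to its left, z up, the work surface at z = 0. Lengths are in m, angles in rad, forces in N, time in s.
With the tool pointing down it reaches from about 0.425 to 0.95 m from the base axis. Payload 3.5 kg.
Tool frame: the origin (TCP) lies on the centre line of the jaws, within the pads' length; the fingertips stand ahead of it and the grasp point (between the pads) lies 11 mm behind it (tips_ahead is the z of the fingertips in the tool frame, in m); z points along the fingers, y is the direction in which the jaws open and shut (so a half turn about z gives the same grasp; the last joint's range is limited). The gripper opens to 85 mm and grips with 20 to 120 N. Pads are 22 mm wide; open, the fingers measure 114 mm over their backs; the gripper's body (76 mm by 85 mm) begins 54 mm behind the grasp point. The pads swing forward as they close: fully open they stand 13 mm farther back than shut.
Start: joints at [1.065, 0.286, 1.577, -0, 1.279, -0.15], TCP at [0.235, 0.633, 0.239] pointing down, gripper open.
Joint ranges: [-2.77, 2.77], [-0.9, 2.22], [0.21, 2.48], [-1.53, 4.67], [0.24, 2.81], [-2.84, 2.84]. Speed limits (rad/s): [2.79, 2.79, 3.14, 3.14, 3.14, 3.14].

### API

Orientations are given as a unit quaternion [x, y, z, w].
In Python, from plant import * gives the robot as it stands. The module is installed in compiled form; this text tells all that it offers.
- The arm moves only by the tool move_arm, never from a script. Its arguments are lists of equal length, an entry for each row: "linear": the shift along the world's x, y, z in m, a list of three; "twist": the turn, a rotation vector about the world's x, y, z in degrees, a list of three. A call has 1 to 20 rows; each row shifts and turns the pose as measured when the row begins; what a row does not reach is not made up. A row lasts 1/12 s, in which the tool goes at most 41.7 mm and 7.16 degrees, less where a joint would pass 70% of its speed; a pose out of reach is approached as far as the arm can. A call is refused whole if a number of a shift passes 0.0417 or a number of a turn 7.16, either way. A call with a gripper value outside its range is refused whole. "grip" is the opening, from 0 (shut) to 1 (fully open), set as the call begins (left out, the last holds). The fingers move at their own pace and stop on an object; "force" is the grip in N (left out, the last holds). Time passes only in rows, so rows that do not move let the fingers close. It gives the time, the measured TCP pose, the force and the opening at its end, in the units of the state.
- get_state(): the state, without advancing time (a new reading comes with each control period).
- read_camera(name): name is "scene" or "side" or "wrist"; returns a dict with "img" (384x512x3 uint8, blue, green, red), "depth" (384x512 float32, m along the optical axis (not along the pixel's ray), 0 where there is no reading), "fx", "fy", "cx", "cy" (pixels), "rvec" (rotation vector, rad) and "tvec" (3), from world to camera coordinates, as OpenCV has them. Camera axes: x right, y down, z forward; pixel columns grow to the right and rows downward; lengths in m; the calibration is good to about 2 mm. A picture is of the moment at which its call begins.
- sign_off(): hands the job in, once; it reports no verdict.
The state is a dict: "time": time; "qpos": joint angles; "dq": joint speeds; "joint_efforts": joint torques, N m; "eef_pos": TCP position; "tcp_rot": TCP orientation; "contact_force": force on the tool from outside, world axes, zero at the start; "wrist_torque": the same for the moment, N m; "opening": opening from 0.0 (shut) to 1.0 (fully open).
Only numpy, scipy, OpenCV 4.12 (cv2) and the standard library are available. Lean on these libraries where they do the work, as an engineer would, in place of code of your own. Each camera call takes 0.05 s, during which the arm holds its last target.

### The job

The cam clamp on the lamp boom's stand is set too slack. Flip its lever fully open, tighten the winged adjusting nut clockwise until its nose points at the index rib on the sloping face, then flip the lever fully closed again. Leave the specimens and everything else on the bench where they are.

Things in the scene. Friction and masses are not known exactly. Their poses are not given: they have to be found in the camera images.
- stand: Grey wedge block fixed to the table; it grips a lamp boom. Origin: centre of its underside. x points from its low front to its high back, y left, z up. Its top is a flat face 140 x 250 mm, centre 90 mm above the origin, sloping down to the front: its normal leans 35 degrees from vertical towards -x. The nut is at the face's centre, the lever's 78 mm high fork 75 mm towards +y.
- boom (a point): Boom's centre line behind the nut: aluminium tube 28 mm thick along the stand's y, 85 mm high, from 160 mm at +y to 270 mm at -y of this point, with a grey bell lamp, 140 mm wide, up to 0.2 m high, at its -y end. Fixed. Axes as stand.
- index_rib (a point): Foot of the index rib on the face, 56 mm uphill of the nut's axis: a steel rib 18 mm long uphill, 6 mm wide, 6 mm high. Axes as stand.
- lever_pivot (a point): Centre of the cam lever's hinge pin, 68 mm above the sloped face, 75 mm to the stand's +y of the nut axis. The pin runs uphill, parallel to the face. The frame turns with the lever: x along the pin (uphill), y from the handle towards the pin, z the face normal when closed.
- lever_grip (a point): On the lever's centre line 135 mm from the pin, in its black handle (20 mm wide along the pin direction, 16 mm thick, 95 to 155 mm from the pin); axes as lever_pivot. Closed, the lever lies parallel to the face, from the pin towards the stand's -y, 12 mm above the nut, covering it. Under this point is only the bare face, 60 mm below the handle.
- lever (a joint): Cam lever angle (rad). 0: fully closed (a stop). It grows as the handle rises off the face and swings over to the stand's +y side: 1.57 stands along the face normal, 2.35 is the open stop. Stays where it is left; takes about 0.3 N m (2 to 3 N at the handle).
- nut_grip (a point): On the nut's axis, 34 mm above the face, a height to grip. The nut is a steel wing bar 62 mm long, 16 mm wide, 10 to 48 mm above the face, on a 46 mm disc whose top is 11 mm above the face. A narrow nose (7 mm wide) sticks out of one end, to 42 mm from the axis, 12 to 24 mm above the face. Axes turn with the nut: x along the bar to the nose, z the face normal.
- nut (a joint): Angle of the adjusting nut (rad). 0: the nose points straight uphill at the index rib. Negative: slack, the nose turned anticlockwise (towards the lever's fork) looking down on the face. Grows as the nut is turned clockwise (tightened); stop at +0.4. Takes about 0.1 N m and stays where it is left.
- fragment_a: Bystander, loose: specimen fragment, about 80 x 50 x 22 mm. Origin: centre of its underside.
- fragment_b: Bystander, loose: specimen fragment, about 80 x 60 x 26 mm. Origin: centre of its underside.
- fragment_c: Bystander, loose: specimen fragment, about 60 x 30 x 24 mm. Origin: centre of its underside.
- scale_strip: Bystander, loose: white scale strip, 180 x 16 x 5 mm. Origin: its underside at mid-length.
- jar: Bystander, loose: amber jar, 60 mm wide, 85 mm high. Origin: centre of its underside.
- brush: Bystander, loose: brush, 190 mm long, lying. Origin: its underside at mid-length.
- loupe: Bystander, loose: black loupe, 56 mm wide, 35 mm high. Origin: centre of its underside.
- beaker: Bystander, loose: white cup, 72 mm wide, 90 mm high. Origin: centre of its underside.

How it is judged:
By the outcome, as a careful person would: the job done as asked, in the order asked, and still so for the second after the job is handed in, with the robot touching nothing.
It also fails if it takes over 64 s, if anything falls off the work surface, if the arm or the gripper's body presses on something with over 40 N, if the wrist force passes 120 N, or if a joint passes its speed limit or range.

## Working session

There is one attempt and no reset: what is moved stays moved. The work goes in short steps, Python scripts to look and compute and a tool call to move; the robot and the scene stay as the last step left them, time stands still between calls to the robot, and variables do not carry over. Pictures are saved under pics/ and viewed, and the job is handed in when it is done.

Besides the shell and the picture viewer there is one more tool, called after ">>>" by a JSON object that holds its "method" and its "body", one argument or row to a line. move_arm: Moves the arm, as the interface text tells. Its arguments: {"type":"object","properties":{"linear":{"type":"array","items":{"type":"array","items":{"type":"number"}}},"twist":{"type":"array","items":{"type":"array","items":{"type":"number"}}},"grip":{"type":"number"},"force":{"type":"number"}},"required":["linear","twist"]}

```bash
mkdir -p pics
cat > h.py <<'E'
from plant import *
import numpy as np, cv2, pickle
from scipy.spatial.transform import Rotation as R
def snap(name,tag):
    c=read_camera(name); pickle.dump(c,open(f'{tag}.pkl','wb')); cv2.imwrite(f'pics/{tag}.png',c['img']); return c
def load(tag): return pickle.load(open(f'{tag}.pkl','rb'))
def pt(c,u,v):
    d=c['depth'][int(v),int(u)]
    p=np.array([(u-c['cx'])/c['fx']*d,(v-c['cy'])/c['fy']*d,d])
    return R.from_rotvec(np.ravel(c['rvec'])).inv().apply(p-np.ravel(c['tvec']))
def cloud(c):
    v,u=np.mgrid[:384,:512]; d=c['depth']
    p=np.stack([(u-c['cx'])/c['fx']*d,(v-c['cy'])/c['fy']*d,d],-1)
    q=(p.reshape(-1,3)-np.ravel(c['tvec']))@R.from_rotvec(np.ravel(c['rvec'])).as_matrix()
    q[d.ravel()<=0]=np.nan
    return q.reshape(384,512,3)
def proj(c,P):
    return cv2.projectPoints(np.array(P,float).reshape(-1,3),np.ravel(c['rvec']),np.ravel(c['tvec']),np.array([[c['fx'],0,c['cx']],[0,c['fy'],c['cy']],[0,0,1.]]),None)[0].reshape(-1,2)
E
python3 - <<'E'
from h import *
for n in ['scene','side','wrist']: snap(n,n+'0')
s=get_state(); print(s)
a=[cv2.resize(load(n+'0')['img'],(400,300)) for n in ['scene','side','wrist']]
E
```

```text
{'time': 0.15, 'qpos': array([ 1.06500870e+00,  2.86996372e-01,  1.57782677e+00,  2.45511762e-05,
        1.27859978e+00, -1.49992349e-01]), 'dq': array([ 0.00131575, -0.00243446, -0.00389377,  0.00054633, -0.00230442,
        0.00031014]), 'joint_efforts': array([ 1.06956762e-03, -4.06603646e+01, -2.93139499e+01, -1.48460667e-04,
        3.97443175e-03,  3.53227080e-06]), 'eef_pos': array([0.23484911, 0.63230591, 0.23824967]), 'tcp_rot': array([ 1.76964203e-01,  9.84216863e-01, -8.62592559e-04, -3.05840612e-04]), 'contact_force': array([ 0.52032634, -0.66223662,  0.04219411]), 'wrist_torque': array([ 0.0081652 ,  0.00559231, -0.00366979]), 'opening': 0.9991613896985957}
```

View pics/scene0.png

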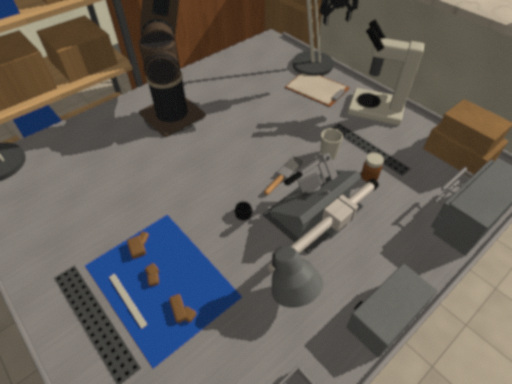

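View pics/side0.png

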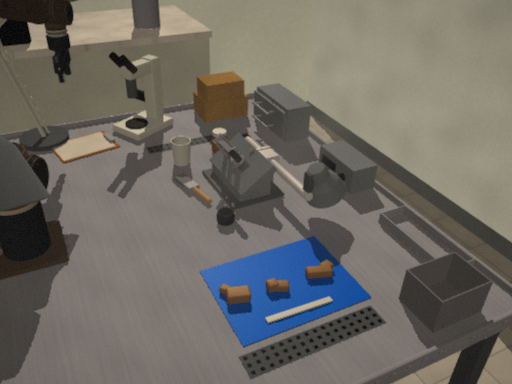

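View pics/wrist0.png

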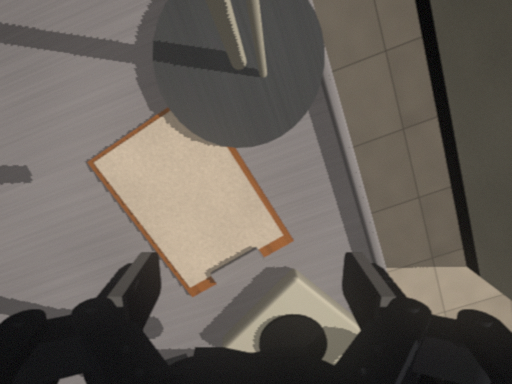

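The overview pictures show the stand at scene (315,205) and side (240,170). I'll enlarge both.

Run:
```python
from h import *
a=load('scene0');b=load('side0')
cv2.imwrite('pics/c1.png',cv2.resize(a['img'][130:270,225:400],None,fx=4.5,fy=4.2,interpolation=cv2.INTER_CUBIC))
cv2.imwrite('pics/c2.png',cv2.resize(b['img'][110:220,180:360],None,fx=4.4,fy=4.4,interpolation=cv2.INTER_CUBIC))
for n,c in(('scene',a),('side',b)):
    print(n,c['fx'],'cam pos',-R.from_rotvec(np.ravel(c['rvec'])).as_matrix().T@np.ravel(c['tvec']))
P=cloud(a)
# plane fit for slope normals
for n,c,(r0,r1,c0,c1) in(('scene',a,(165,235,255,375)),('side',b,(130,205,195,290))):
    Q=cloud(c)
    dx=Q[2:,1:-1]-Q[:-2,1:-1]; dy=Q[1:-1,2:]-Q[1:-1,:-2]
    N=np.cross(dx,dy); N/=np.linalg.norm(N,axis=-1,keepdims=True); N*=np.sign(N[...,2:])
    q=Q[1:-1,1:-1][r0:r1,c0:c1].reshape(-1,3); m=N[r0:r1,c0:c1].reshape(-1,3)
    k=(abs(np.arccos(m[:,2])-np.radians(35))<.12)&(q[:,2]>.02)
    q,m=q[k],m[k]; h=np.arctan2(m[:,1],m[:,0]); hist=np.histogram(h,36,(-np.pi,np.pi)); print(hist[0])
    h0=hist[1][hist[0].argmax()]+.087; k=abs((h-h0+np.pi)%(2*np.pi)-np.pi)<.25
    for it in range(5):
        qq=q[k]; ce=qq.mean(0); w=np.linalg.svd(qq-ce)[2][2]; w*=np.sign(w[2]); k=abs((q-ce)@w)<.004
    print(n,k.sum(),ce,w,np.degrees(np.arccos(w[2])),np.degrees(np.arctan2(w[1],w[0])), np.std((q[k]-ce)@w))
    print(q[k].min(0),q[k].max(0))
```

```text
scene 386.41627583229763 cam pos [ 1.1209114  -0.54229738  0.94782805]
side 483.1154286696178 cam pos [ 0.08110402 -1.18943108  0.89387439]
[191 110  48  27  15  11  15  10   7   4  11   9  11  12   4  24  25  25
  24  38  25  24  11   9   6   4   4   5   4   1   3   8  23  53  98 160]
scene 674 [0.69164417 0.0331235  0.0983334 ] [-0.56874561 -0.01606732  0.82235653] 34.67860770962596 -178.38179899416625 0.001066754627854561
[ 0.62667852 -0.06041747  0.05139433] [0.74081737 0.18216505 0.13031985]
[32 20 18 15 16 19  6  9 10 11 12 12 12 12 15  7  7  2 20  1  6  2  1  4
  5  1  2  0  0  0  1  9 37 64 68 50]
side 301 [0.67859221 0.0319566  0.09001457] [-0.55371078 -0.01602879  0.83255477] 33.637923558377025 -178.34186808746708 0.0020521227915819805
[ 0.61642371 -0.06543731  0.04991971] [0.73420938 0.1840399  0.12833345]
```

View pics/c1.png

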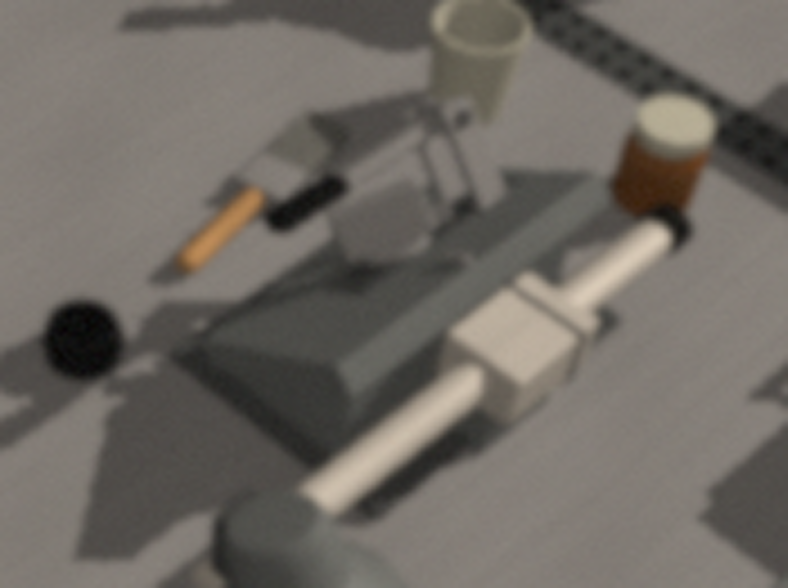

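View pics/c2.png

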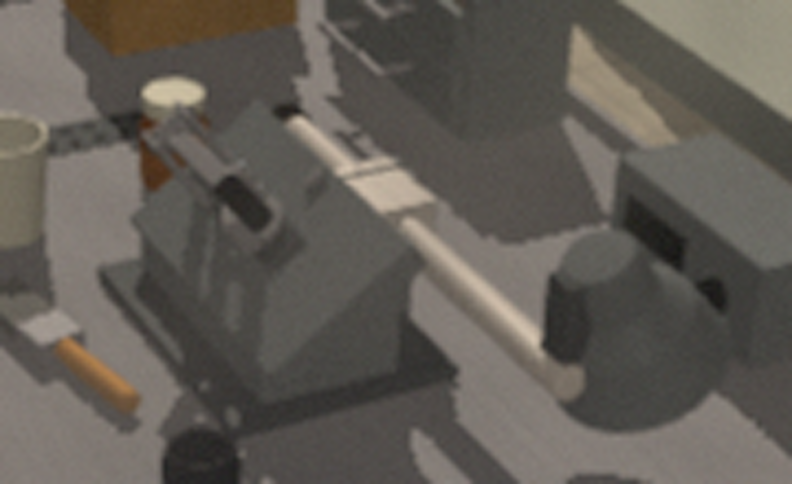

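Run:
```python
import plant; print([k for k in dir(plant) if not k.startswith('__')]); print(getattr(plant,'tips_ahead',None))
from h import *
s=get_state(); print(s.keys())
H=np.full((20,26),0.)
for t in('scene0','side0','wrist0'):
    q=cloud(load(t)).reshape(-1,3); q=q[~np.isnan(q[:,0])]
    i=((q[:,0]-0.0)/.05).astype(int); j=((q[:,1]+.5)/.05).astype(int)
    k=(q[:,0]>0)&(i<20)&(q[:,1]>-.5)&(j<26)&(q[:,2]<1)
    np.maximum.at(H,(i[k],j[k]),q[k,2])
print('cols y',[f'{-.5+.05*j:.2f}' for j in range(26)])
for i in range(20): print(f'{i*.05:.2f}',' '.join(f'{int(h*100):2d}' for h in H[i]))
c=load('wrist0'); s0=R.from_quat(s['tcp_rot'])
Rc=R.from_rotvec(np.ravel(c['rvec'])).as_matrix(); cp=-Rc.T@np.ravel(c['tvec'])
print('cam in tool',s0.inv().apply(cp-s['eef_pos']),'\n',s0.as_matrix().T@Rc.T, c['fx'])
```

```text
['Unreachable', 'get_state', 'read_camera', 'sign_off', 'tips_ahead']
0.008
dict_keys(['time', 'qpos', 'dq', 'joint_efforts', 'eef_pos', 'tcp_rot', 'contact_force', 'wrist_torque', 'opening'])
cols y ['-0.50', '-0.45', '-0.40', '-0.35', '-0.30', '-0.25', '-0.20', '-0.15', '-0.10', '-0.05', '0.00', '0.05', '0.10', '0.15', '0.20', '0.25', '0.30', '0.35', '0.40', '0.45', '0.50', '0.55', '0.60', '0.65', '0.70', '0.75']
0.00  0  0  0  0  0  0  0  1 30 31 30 30  0  0  0  0  0  0  0  0  0  1 35 38  1  0
0.05  0  0  0  0  0  0  0  1 29 31 30  1  0  0 60 60 55 53 52  0  0  2 47 46  2  1
0.10  0  0  0  0  0  0  0  0  1 22  1  1  0  0  0 59 59 57 51 49  0  2 11 20  2  2
0.15  0  0  0  0  0  0  0  0  0  0  0  0  0  0  0  0  0 57 56 55 47 33 45  2  2  1
0.20  0  0  0  0  0  0  0  0  0  0  0  0  0  0  0  0  0  0  0 54 54 45 44 32 30  1
0.25  0  0  0  0  0  0  0  0  0  0  0  0  0  0  0  0  0  0  0  1 53 52 51 33 30  1
0.30  0  0  0  0  0  0  0  0  0  0  0  0  0  0  0  0  0  0  0  0  1  1 51  0  2  1
0.35  0  0  0  0  0  0  0  0  0  0  0  0  0  0  0  0  0  0  0  0  1 31 31  2  2  1
0.40  0  3  3  0 
[... 502 characters left out ...]
0  0  0 12 13 13 13 13 13  0  8  8  0  0  0  4  8  8  8  1  0
0.75  0  0  0  0  0 16 16 10 11 11 11 11 10 10 10  0  0  0  0  0  7 16 16 16  1  0
0.80  0  0  0  0  0 17 18 13  0  0 10 10 10  0  0  0  0  0  0  0  8 16 16 16  0  0
0.85  0  0  0  0  7 14 15 13  0  0  0  0  0  0  0  0  0  0  0  0  9 16 16 16  0  0
0.90  0  0  0  0  0 11 11 10  0  0  0  0  0  0  0  0 11 10 10 11  8 16 16 16  1  0
0.95  3  3  3  3  3  0  0  9  9  9  9  9  0  0  0 14 14 14 14 14 14  9  9  9  2  1
cam in tool [ 0.07514073 -0.00064228 -0.13516395] 
 [[-8.15434224e-04 -9.57035700e-01 -2.89968971e-01]
 [ 9.99999181e-01 -1.06644307e-03  7.07629272e-04]
 [-9.86461875e-04 -2.89968157e-01  9.57035786e-01]] 310.8961518728999
```

>>> {"method": "move_arm", "body": {
  "linear": [
    [0.005,-0.04,0.005],
    [0.005,-0.04,0.005],
    [0.005,-0.04,0.005],
    [0.005,-0.04,0.005],
    [0.005,-0.04,0.005],
    [0.005,-0.04,0.005],
    [0.005,-0.04,0.005],
    [0.005,-0.04,0.005],
    [0.026,-0.031,0.002],
    [0.026,-0.031,0.002],
    [0.026,-0.031,0.002],
    [0.026,-0.031,0.002],
    [0.026,-0.031,0.002],
    [0.026,-0.031,0.002],
    [0.026,-0.031,0.002],
    [0.026,-0.031,0.002],
    [0.026,-0.031,0.002],
    [0.026,-0.031,0.002]
  ],
  "twist": [
    [0,0,-6.8],
    [0,0,-6.8],
    [0,0,-6.8],
    [0,0,-6.8],
    [0,0,-6.8],
    [0,0,-6.8],
    [0,0,-6.8],
    [0,0,-6.8],
    [0,0,-6.8],
    [0,0,-6.8],
    [0,-7,0],
    [0,-7,0],
    [0,-7,0],
    [0,-7,0],
    [0,-7,0],
    [0,0,0],
    [0,0,0],
    [0,0,0]
  ]
}}

```text
time: 1.65
eef_pos: [0.5275, -0.0163, 0.2868]
tcp_rot: [0.681, 0.666, 0.215, 0.215]
contact_force: [0.5, 0.4, 1.0]
opening: 1.003
```

Run:
```python
from h import *
c=snap('wrist','w1'); s=get_state(); print(s['qpos'],R.from_quat(s['tcp_rot']).as_matrix().round(3))
```

```text
[-0.30798371 -0.39398346  2.2213305   0.24852139  0.7289437  -0.41809606] [[ 0.025  0.813  0.581]
 [ 1.    -0.022 -0.013]
 [ 0.002  0.581 -0.814]]
```

View pics/w1.png

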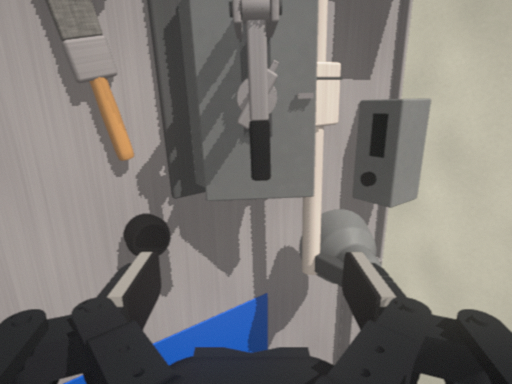

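Run:
```python
from h import *
c=load('w1'); Q=cloud(c)
q=np.concatenate([Q[30:190,205:235].reshape(-1,3),Q[115:190,285:308].reshape(-1,3)]); q=q[~np.isnan(q[:,0])]
k=np.ones(len(q),bool)
for _ in range(6): ce=q[k].mean(0); w=np.linalg.svd(q[k]-ce,full_matrices=False)[2][2]; w*=np.sign(w[2]); k=abs((q-ce)@w)<.003
print('plane',k.sum(),ce,w,np.degrees(np.arccos(w[2])),np.degrees(np.arctan2(w[1],w[0])))
for n,u,v in [('handle end',261,176),('handle mid',261,150),('handle start',261,124),('pinL',240,8),('pinR',275,8),('faceFL',208,196),('faceFR',312,193),('rib',305,96),('rib0',299,96),('rib1',313,96),('nose',276,65),('nut low',244,125),('disc',243,98)]:
    print(n,pt(c,u,v).round(4), 'h',((pt(c,u,v)-ce)@w).round(4))
im=cv2.resize(c['img'][0:200,180:330],None,fx=4,fy=3,interpolation=cv2.INTER_CUBIC)
cv2.imwrite('pics/w1c.png',cv2.resize(c['img'][0:200,150:350],None,fx=3,fy=3,interpolation=cv2.INTER_CUBIC))
```

```text
plane 6488 [0.65959505 0.03554886 0.0796147 ] [-0.57482531 -0.01519911  0.81813498] 35.10146846382949 -178.48537959760264
handle end [ 0.6315 -0.0118  0.1565] h 0.0798
handle mid [0.6316 0.0141 0.1569] h 0.0797
handle start [0.6321 0.0386 0.1567] h 0.0788
pinL [0.6185 0.1358 0.1466] h 0.0769
pinR [0.6422 0.1349 0.1648] h 0.0782
faceFL [ 0.6239 -0.0551  0.0534] h 0.0004
faceFR [ 0.7331 -0.054   0.13  ] h 0.0003
rib [0.7171 0.0641 0.1283] h 0.0063
rib0 [0.7119 0.0643 0.124 ] h 0.0058
rib1 [0.7244 0.064  0.1339] h 0.0068
nose [0.6783 0.0957 0.123 ] h 0.0238
nut low [0.637  0.0359 0.1206] h 0.0465
disc [0.6563 0.0633 0.0916] h 0.0113
```

View pics/w1c.png

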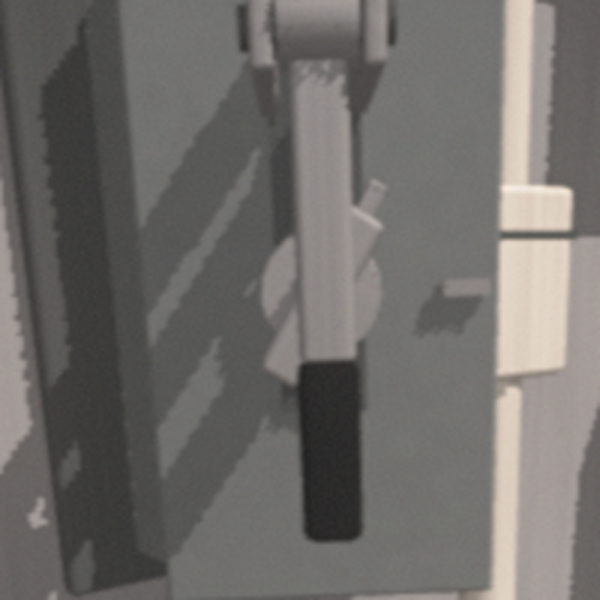

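>>> {"method": "move_arm", "body": {
  "linear": [
    [0.008,0.016,0.005],
    [0.021,0.001,-0.03],
    [0.021,0.001,-0.03],
    [0.021,0.001,-0.03],
    [0.021,0.001,-0.03],
    [0,0,0],
    [0,0,0]
  ],
  "twist": [
    [0,0,2.5],
    [0,0,0],
    [0,0,0],
    [0,0,0],
    [0,0,0],
    [0,0,0],
    [0,0,0]
  ]
}}

```text
time: 2.28
eef_pos: [0.6292, -0.008, 0.1665]
tcp_rot: [0.671, 0.676, 0.217, 0.214]
contact_force: [-0.1, -0.6, 0.3]
opening: 0.999
```

```bash
cat >> h.py <<'E'
C=np.array([.675,.063,.0905])
N=np.array([-.574,-.0152,.8187]); N/=np.linalg.norm(N)
Y=np.array([-.0265,.9996,0]); U=np.cross(Y,N)
def loc(p): d=np.asarray(p)-C; return np.array([d@U,d@Y,d@N]).round(4)
def status():
    s=get_state(); M=R.from_quat(s['tcp_rot']).as_matrix()
    T=np.stack([Y,U,-N],1)
    print('t',s['time'],'tcp',s['eef_pos'].round(4),'loc tcp',loc(s['eef_pos']),'loc grasp',loc(s['eef_pos']-.011*M[:,2]))
    print('rotvec to aligned deg',np.degrees((R.from_matrix(T)*R.from_matrix(M).inv()).as_rotvec()).round(1),'q',s['qpos'].round(2),'F',s['contact_force'].round(1),'op',round(s['opening'],3))
    return s
E
python3 - <<'E'
from h import *
status(); snap('wrist','w2')
E
```

```text
t 2.2833 tcp [ 0.6292 -0.008   0.1665] loc tcp [ 0.0046 -0.0697  0.0895] loc grasp [ 0.0045 -0.0696  0.1005]
rotvec to aligned deg [-0.1  0.4  1. ] q [-0.23  0.01  2.12  0.33  0.43 -0.5 ] F [-0.1 -0.6  0.3] op 0.999
```

View pics/w2.png

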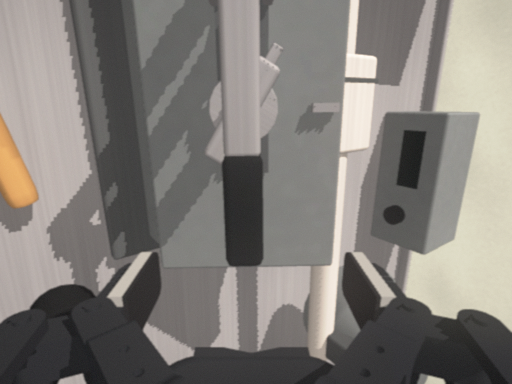

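>>> {"method": "move_arm", "body": {
  "linear": [
    [0.007,0.005,-0.014],
    [0.007,0.005,-0.014],
    [0,0,0]
  ],
  "twist": [
    [0,0.2,1],
    [0,0,0],
    [0,0,0]
  ]
}}

```text
time: 2.58
eef_pos: [0.6433, 0.0021, 0.144]
tcp_rot: [0.664, 0.682, 0.219, 0.214]
contact_force: [-0.7, 0.4, 0.3]
opening: 0.995
```

Run:
```python
from h import *
status()
```

```text
t 2.5833 tcp [0.6433 0.0021 0.144 ] loc tcp [ 0.0034 -0.06    0.0629] loc grasp [ 0.0033 -0.06    0.0739]
rotvec to aligned deg [ 0.   0.7 -0. ] q [-0.21  0.07  2.1   0.37  0.38 -0.53] F [-0.7  0.4  0.3] op 0.995
```

>>> {"method": "move_arm", "body": {
  "linear": [
    [-0.001,0,-0.004],
    [0,0,0]
  ],
  "twist": [
    [0,0,0],
    [0,0,0]
  ]
}}

```text
time: 2.75
eef_pos: [0.6427, 0.0021, 0.1445]
tcp_rot: [0.663, 0.682, 0.221, 0.217]
contact_force: [-0.9, 0.1, 0.2]
opening: 1.0
```

>>> {"method": "move_arm", "body": {
  "linear": [
    [0,0,0],
    [0,0,0],
    [0,0,0],
    [0,0,0],
    [0,0,0],
    [0,0,0],
    [0,0,0],
    [0,0,0]
  ],
  "twist": [
    [0,0,0],
    [0,0,0],
    [0,0,0],
    [0,0,0],
    [0,0,0],
    [0,0,0],
    [0,0,0],
    [0,0,0]
  ],
  "grip": 0,
  "force": 20
}}

```text
time: 3.42
eef_pos: [0.6387, 0.0017, 0.1463]
tcp_rot: [0.663, 0.683, 0.22, 0.215]
contact_force: [0.8, 0.2, -1.4]
opening: 0.225
```

Run:
```python
from h import *
s=status(); snap('wrist','w3')
g=s['eef_pos']-.011*R.from_quat(s['tcp_rot']).as_matrix()[:,2]
```

```text
t 3.4167 tcp [0.6387 0.0017 0.1463] loc tcp [ 0.001  -0.0603  0.0675] loc grasp [ 0.0009 -0.0603  0.0785]
rotvec to aligned deg [ 0.1  0.7 -0.2] q [-0.21  0.06  2.11  0.37  0.38 -0.54] F [ 0.8  0.2 -1.4] op 0.225
```

View pics/w3.png

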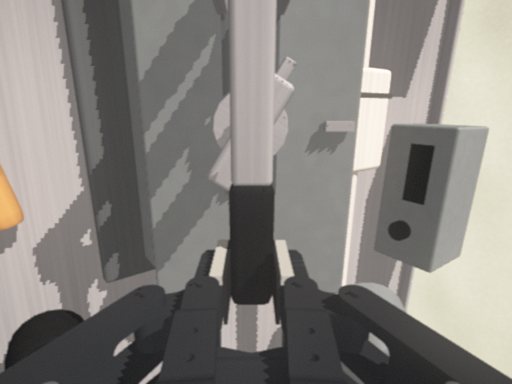

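```bash
cat >> h.py <<'E'
def arcrows(th0,dths,r=.1356,pn=.07,py=.075):
    f=lambda t: (py-r*np.cos(t))*Y+(pn+r*np.sin(t))*N
    t=th0; out=[]
    for d in dths: out.append((f(t+d)-f(t)).round(4).tolist()); t+=d
    return out
def target(th,off=.011,r=.1356,pn=.07,py=.075):  # local y,n of grasp
    return (py-r*np.cos(th)), (pn+r*np.sin(th))
E
python3 - <<'E'
from h import *
r=arcrows(.063,[np.radians(7.5)]*18)
for x in r: print(x)
E
```

```text
[-0.0102, 0.002, 0.0144]
[-0.01, 0.0043, 0.014]
[-0.0096, 0.0065, 0.0134]
[-0.0091, 0.0086, 0.0126]
[-0.0084, 0.0105, 0.0115]
[-0.0075, 0.0123, 0.0103]
[-0.0066, 0.0139, 0.0089]
[-0.0055, 0.0152, 0.0073]
[-0.0044, 0.0163, 0.0056]
[-0.0031, 0.017, 0.0038]
[-0.0018, 0.0175, 0.0019]
[-0.0005, 0.0177, 0.0]
[0.0008, 0.0176, -0.0019]
[0.0022, 0.0172, -0.0037]
[0.0034, 0.0165, -0.0055]
[0.0047, 0.0155, -0.0072]
[0.0058, 0.0143, -0.0088]
[0.0068, 0.0128, -0.0102]
```

>>> {"method": "move_arm", "body": {
  "linear": [
    [-0.0102,0.002,0.0144],
    [-0.01,0.0043,0.014],
    [-0.0096,0.0065,0.0134],
    [-0.0091,0.0086,0.0126],
    [-0.0084,0.0105,0.0115],
    [-0.0075,0.0123,0.0103]
  ],
  "twist": [
    [0,0,0],
    [0,0,0],
    [0,0,0],
    [0,0,0],
    [0,0,0],
    [0,0,0]
  ]
}}

```text
time: 3.97
eef_pos: [0.5841, 0.0434, 0.2226]
tcp_rot: [0.664, 0.682, 0.218, 0.217]
contact_force: [5.5, 0.6, -4.9]
opening: 0.23
```

Run:
```python
from h import *
s=status(); print(s['wrist_torque']); snap('wrist','w4')
```

```text
t 3.9667 tcp [0.5841 0.0434 0.2226] loc tcp [ 0.001  -0.0172  0.1606] loc grasp [ 0.0009 -0.0171  0.1716]
rotvec to aligned deg [0.4 0.8 0.1] q [-0.14 -0.18  2.18  0.18  0.53 -0.29] F [ 5.5  0.6 -4.9] op 0.23
[-0.077155    0.22836543  0.02736993]
```

View pics/w4.png

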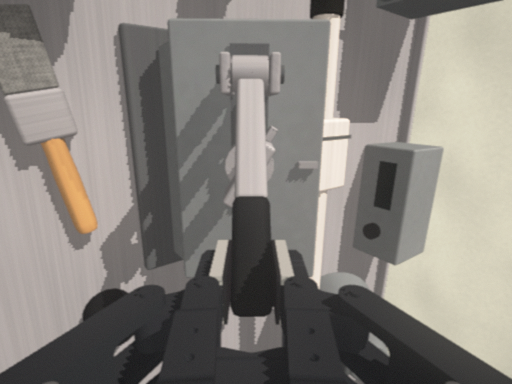

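>>> {"method": "move_arm", "body": {
  "linear": [
    [-0.0066,0.0139,0.0089],
    [-0.0055,0.0152,0.0073],
    [-0.0044,0.0163,0.0056],
    [-0.0031,0.017,0.0038],
    [-0.0018,0.0175,0.0019],
    [-0.0005,0.0177,0.0]
  ],
  "twist": [
    [0,0,0],
    [0,0,0],
    [0,0,0],
    [0,0,0],
    [0,0,0],
    [0,0,0]
  ]
}}

```text
time: 4.52
eef_pos: [0.5605, 0.1387, 0.2526]
tcp_rot: [0.663, 0.683, 0.212, 0.221]
contact_force: [-2.3, -3.9, 0.3]
opening: 0.226
```

Run:
```python
from h import *
s=status(); print(s['wrist_torque'])
g=loc(s['eef_pos']-.011*R.from_quat(s['tcp_rot']).as_matrix()[:,2]); v=g[1:]-[.075,.07]; a=np.arctan2(v[1],-v[0]); print(np.degrees(a),np.hypot(*v))
for x in arcrows(a,[np.radians(7.5)]*7,r=np.hypot(*v)): print(x)
```

```text
t 4.5167 tcp [0.5605 0.1387 0.2526] loc tcp [0.0011 0.0787 0.1973] loc grasp [0.0009 0.0789 0.2083]
rotvec to aligned deg [1.2 0.6 0.2] q [ 0.09 -0.22  2.16 -0.1   0.59  0.13] F [-2.3 -3.9  0.3] op 0.226
[-0.64734866  0.67506428 -0.51829564]
91.61528804847465 0.1383549782263002
[0.0005, 0.018, -0.0014]
[0.0018, 0.0177, -0.0033]
[0.0032, 0.0171, -0.0052]
[0.0044, 0.0161, -0.0069]
[0.0056, 0.0149, -0.0086]
[0.0067, 0.0134, -0.0101]
[0.0077, 0.0118, -0.0114]
```

>>> {"method": "move_arm", "body": {
  "linear": [
    [0.0005,0.018,-0.0014],
    [0.0018,0.0177,-0.0033],
    [0.0032,0.0171,-0.0052],
    [0.0044,0.0161,-0.0069],
    [0.0056,0.0149,-0.0086],
    [0.0067,0.0134,-0.0101]
  ],
  "twist": [
    [0,0,0],
    [0,0,0],
    [0,0,0],
    [0,0,0],
    [0,0,0],
    [0,0,0]
  ]
}}

```text
time: 5.02
eef_pos: [0.5804, 0.2419, 0.2207]
tcp_rot: [0.664, 0.684, 0.211, 0.218]
contact_force: [-4.8, 0.7, 2.2]
opening: 0.219
```

```bash
cat >> h.py <<'E'
def lev():
    s=status(); print(s['wrist_torque'].round(2), 'F loc UYN',[round(float(s['contact_force']@k),1) for k in (U,Y,N)])
    g=loc(s['eef_pos']-.011*R.from_quat(s['tcp_rot']).as_matrix()[:,2]); v=g[1:]-[.075,.07]; a=np.arctan2(v[1],-v[0]); print(np.degrees(a),np.hypot(*v))
    return a,np.hypot(*v)
E
python3 - <<'E'
from h import *
a,r=lev()
for x in arcrows(a,[np.radians(5)]*3,r=r): print(x)
snap('side','s5');c=snap('scene','c5')
cv2.imwrite('pics/c5c.png',cv2.resize(c['img'][110:270,225:400],None,fx=4,fy=3.6,interpolation=cv2.INTER_CUBIC))
E
```

```text
t 5.0167 tcp [0.5804 0.2419 0.2207] loc tcp [0.0012 0.1814 0.1581] loc grasp [0.0012 0.1816 0.1691]
rotvec to aligned deg [1.1 0.3 0.2] q [ 0.3  -0.03  2.05 -0.33  0.55  0.51] F [-4.8  0.7  2.2] op 0.219
[ 0.06  0.67 -0.01] F loc UYN [-2.6, 0.8, 4.6]
137.08812871330693 0.14554851424868617
[0.0053, 0.0084, -0.0079]
[0.0057, 0.0075, -0.0085]
[0.0061, 0.0066, -0.009]
```

View pics/c5c.png

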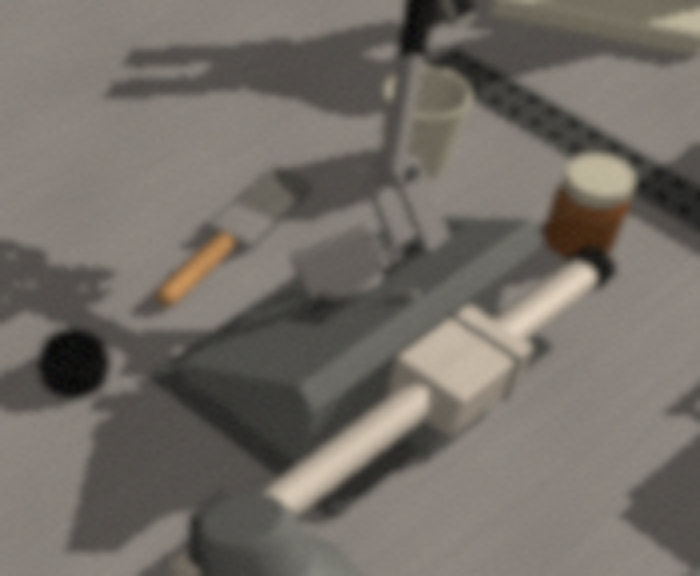

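>>> {"method": "move_arm", "body": {
  "linear": [
    [0.004,0.007,-0.007],
    [0.004,0.006,-0.007],
    [0.004,0.005,-0.007],
    [0,0,0]
  ],
  "twist": [
    [0,0,0],
    [0,0,0],
    [0,0,0],
    [0,0,0]
  ]
}}

```text
time: 5.45
eef_pos: [0.5931, 0.2646, 0.2001]
tcp_rot: [0.662, 0.685, 0.212, 0.217]
contact_force: [-0.4, -0.5, 0.1]
opening: 0.001
```

Run:
```python
from h import *
lev()
c=snap('side','s6')
cv2.imwrite('pics/s6c.png',cv2.resize(c['img'][80:220,160:300],None,fx=4.5,fy=4.2,interpolation=cv2.INTER_CUBIC))
```

```text
t 5.45 tcp [0.5931 0.2646 0.2001] loc tcp [0.0003 0.2037 0.1336] loc grasp [0.0003 0.2038 0.1446]
rotvec to aligned deg [ 0.9  0.3 -0.1] q [ 0.33  0.04  2.02 -0.38  0.52  0.57] F [-0.4 -0.5  0.1] op 0.001
[-0.01  0.31 -0.05] F loc UYN [-0.3, -0.5, 0.3]
149.92089711346972 0.14884421386133895
```

View pics/s6c.png

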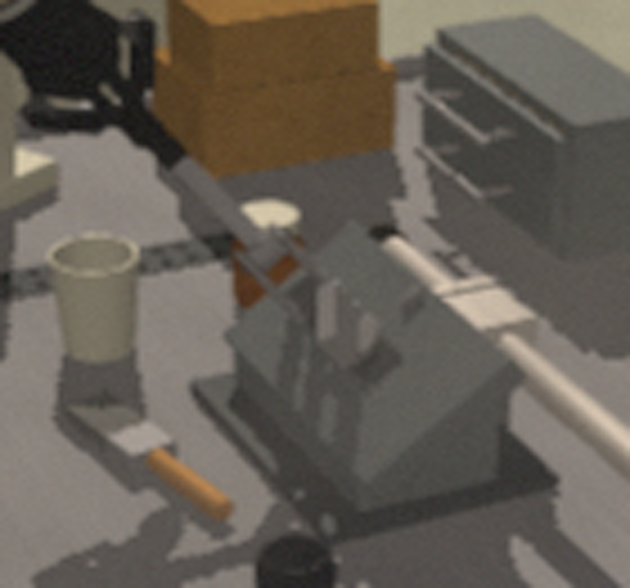

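Run:
```python
from h import *
for t in('s6',):
    c=load(t);Q=cloud(c)
    # project lever axis for angles
    for th in (115,125,134.6):
        a=np.radians(th); p=[C+(.075-r*np.cos(a))*Y+(.068+r*np.sin(a))*N for r in (0,.095,.155)]
        print(th,proj(c,p).round(1).tolist(), ((proj(c,p)-[160,80])*[4.5,4.2]).round().tolist())
    for u,v in [(196,116),(205,124),(212,132),(218,137)]:
        p=pt(c,u,v); l=loc(p); print(u,v,l,np.degrees(np.arctan2(l[2]-.068,-(l[1]-.075))))
```

```text
115 [[219.0, 138.7], [199.9, 117.3], [187.5, 103.4]] [[266.0, 247.0], [180.0, 157.0], [124.0, 98.0]]
125 [[219.0, 138.7], [199.6, 117.2], [187.2, 103.5]] [[266.0, 247.0], [178.0, 156.0], [122.0, 99.0]]
134.6 [[219.0, 138.7], [199.9, 117.8], [187.9, 104.6]] [[266.0, 247.0], [180.0, 159.0], [126.0, 103.0]]
196 116 [-0.0059  0.1444  0.1493] 130.4850172206426
205 124 [-0.0016  0.1201  0.1182] 131.93672608569722
212 132 [-0.0027  0.0855  0.0996] 108.38053689292329
218 137 [0.001  0.0727 0.0775] 76.39026810418783
```

>>> {"method": "move_arm", "body": {
  "linear": [
    [-0.002,0.035,0.002],
    [-0.02,0.01,0.03],
    [-0.02,0,0.03],
    [-0.02,-0.03,0.02],
    [0,-0.04,0],
    [0,-0.04,0],
    [0,-0.04,0],
    [0,-0.04,0],
    [0,0,0]
  ],
  "twist": [
    [0,0,0],
    [0,0,0],
    [0,0,0],
    [0,0,0],
    [0,0,0],
    [0,0,0],
    [0,0,0],
    [0,0,0],
    [0,0,0]
  ],
  "grip": 1
}}

```text
time: 6.25
eef_pos: [0.5325, 0.1149, 0.2849]
tcp_rot: [0.658, 0.688, 0.215, 0.219]
contact_force: [-0.3, -0.3, 0.2]
opening: 1.001
```

Run:
```python
from h import *
status(); snap('wrist','w7')
```

```text
t 6.25 tcp [0.5325 0.1149 0.2849] loc tcp [-0.0039  0.0557  0.2401] loc grasp [-0.004   0.0558  0.2511]
rotvec to aligned deg [ 1.1  0.7 -0.7] q [ 0.03 -0.35  2.19 -0.02  0.67 -0.  ] F [-0.3 -0.3  0.2] op 1.001
```

View pics/w7.png

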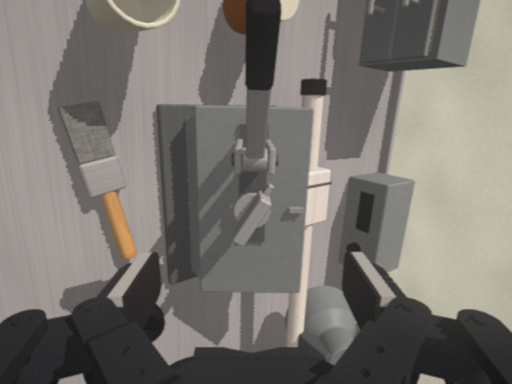

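Run:
```python
from h import *
c=load('w7');Q=cloud(c).reshape(-1,3); d=Q-C; L=np.stack([d@U,d@Y,d@N],1)
k=(abs(L[:,0])<.06)&(abs(L[:,1])<.06)&(L[:,2]>.040)&(L[:,2]<.056)
b=L[k]; print(k.sum(),b.mean(0),np.percentile(b[:,2],[10,50,90])); ctr=b[:,:2].mean(0)
w=np.linalg.svd(b[:,:2]-ctr,full_matrices=False)[2]; a=w[0]*np.sign(w[0][0]); print('bar dir deg toward +Y from uphill',np.degrees(np.arctan2(a[1],a[0])), 'extents',np.ptp((b[:,:2]-ctr)@a),np.ptp((b[:,:2]-ctr)@w[1]))
k=(abs(L[:,0])<.03)&(L[:,1]>.1)&(L[:,1]<.2)&(L[:,2]>.07); b=L[k]; print('lever',k.sum(),b.mean(0))
w=np.linalg.svd(b[:,1:]-b[:,1:].mean(0),full_matrices=False)[2][0]; w*=np.sign(w[0]); print('lev angle',180-np.degrees(np.arctan2(w[1],w[0])))
k=(abs(L[:,0]-.056)<.015)&(abs(L[:,1])<.008)&(L[:,2]>.004)&(L[:,2]<.01);b=L[k];print('rib',k.sum(),b.min(0),b.max(0))
k=(abs(L[:,0])<.2)&(abs(L[:,1])<.2)&(abs(L[:,2])<.003);b=L[k];print('face',np.percentile(b,[1,50,99],axis=0))
cv2.imwrite('pics/w7c.png',cv2.resize(c['img'][160:270,185:325],None,fx=5,fy=5,interpolation=cv2.INTER_CUBIC))
```

```text
759 [-7.58618004e-05  1.48563631e-03  4.75664183e-02] [0.04585249 0.04794931 0.04900555]
bar dir deg toward +Y from uphill 58.51357617534785 extents 0.06117085314485017 0.016560926615006667
lever 3957 [0.00059931 0.15218539 0.15515171]
lev angle 134.11764239097914
rib 69 [ 0.04784294 -0.00152285  0.00404759] [0.06541491 0.00465132 0.00857128]
face [[-0.15921944 -0.12126526 -0.00253292]
 [-0.01975231  0.01793701  0.00032027]
 [ 0.0691283   0.18206514  0.00270409]]
```

View pics/w7c.png

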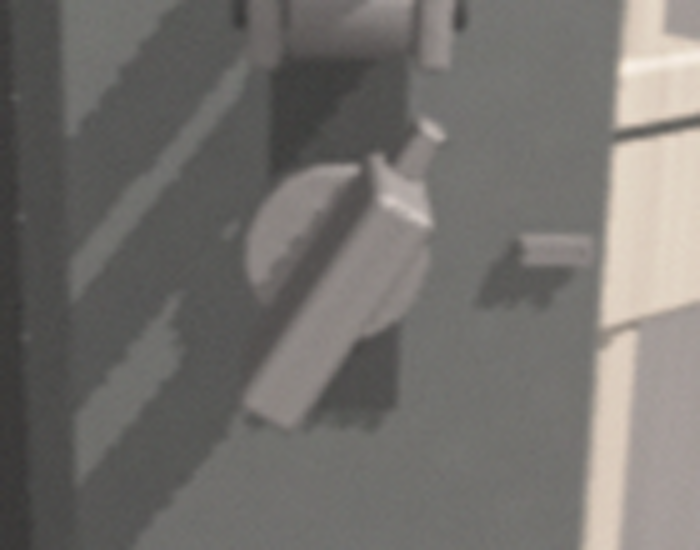

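>>> {"method": "move_arm", "body": {
  "linear": [
    [0.0147,-0.0104,-0.0192],
    [0.0147,-0.0104,-0.0192],
    [0.0147,-0.0104,-0.0192],
    [0.0147,-0.0104,-0.0192],
    [0.0147,-0.0104,-0.0192],
    [0,0,0],
    [0,0,0]
  ],
  "twist": [
    [3.8,0.2,-5.3],
    [3.8,0.2,-5.3],
    [3.8,0.2,-5.3],
    [3.8,0.2,-5.3],
    [3.8,0.2,-5.3],
    [0,0,0],
    [0,0,0]
  ]
}}

```text
time: 6.88
eef_pos: [0.6128, 0.066, 0.1926]
tcp_rot: [0.83, 0.464, 0.271, 0.148]
contact_force: [0.7, 1.1, 0.2]
opening: 1.001
```

```bash
python3 - <<'E'
from h import *
C[:]=[.675,.0645,.0905]
s=status(); M=R.from_quat(s['tcp_rot']).as_matrix(); y=M[:,1]; print('jaw angle toward -Y from U',np.degrees(np.arctan2(-y@Y,y@U)),'axis tilt (U,Y)',(M[:,2]@U).round(3),(M[:,2]@Y).round(3)); snap('wrist','w8')
E
sed -i 's/^C=np.*/C=np.array([.675,.0645,.0905])/' h.py
```

```text
t 6.8833 tcp [0.6128 0.066  0.1926] loc tcp [0.0077 0.0031 0.1193] loc grasp [0.0076 0.0032 0.1303]
rotvec to aligned deg [-18.7   0.5  27.1] q [-0.08 -0.06  2.14  0.12  0.44  0.38] F [0.7 1.1 0.2] op 1.001
jaw angle toward -Y from U 32.92241736318608 axis tilt (U,Y) 0.016 -0.009
```

View pics/w8.png

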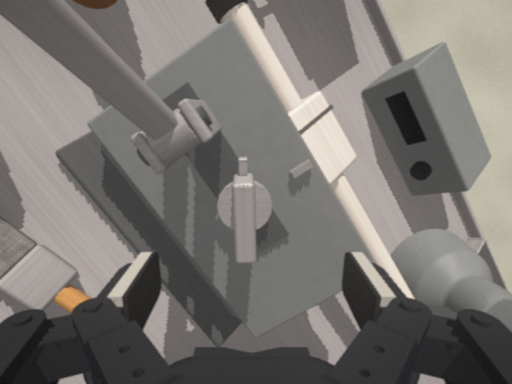

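>>> {"method": "move_arm", "body": {
  "linear": [
    [0.0,-0.002,-0.016],
    [0.011,0,-0.015],
    [0.011,0,-0.015],
    [0,0,0]
  ],
  "twist": [
    [-0.7,1,1.2],
    [0,0,0],
    [0,0,0],
    [0,0,0]
  ]
}}

```text
time: 7.27
eef_pos: [0.6362, 0.069, 0.1531]
tcp_rot: [0.822, 0.481, 0.267, 0.149]
contact_force: [-0.7, 0.6, -0.4]
opening: 1.003
```

```bash
cat >> h.py <<'E'
def nut():
    s=status(); M=R.from_quat(s['tcp_rot']).as_matrix(); y=M[:,1]; print('jaw angle toward -Y from U',np.degrees(np.arctan2(-y@Y,y@U)),'axis tilt (U,Y)',(M[:,2]@U).round(3),(M[:,2]@Y).round(3),'F',[round(float(s['contact_force']@k),1) for k in (U,Y,N)],s['wrist_torque'].round(2)); return s
E
python3 - <<'E'
from h import *
nut(); snap('wrist','w9')
E
```

```text
t 7.2667 tcp [0.6362 0.069  0.1531] loc tcp [0.0043 0.0055 0.0734] loc grasp [0.0042 0.0055 0.0844]
rotvec to aligned deg [-17.6   0.1  25.2] q [-0.07  0.05  2.1   0.15  0.37  0.32] F [-0.7  0.6 -0.4] op 1.003
jaw angle toward -Y from U 30.719532084302 axis tilt (U,Y) 0.009 -0.003 F [-0.8, 0.6, 0.1] [-0.06  0.33  0.01]
```

View pics/w9.png

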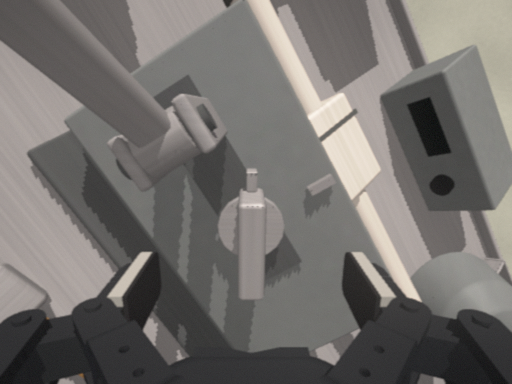

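>>> {"method": "move_arm", "body": {
  "linear": [
    [0.0105,-0.0025,-0.0185],
    [0.0105,-0.002,-0.0185],
    [0,0,0]
  ],
  "twist": [
    [0,0.3,0],
    [0,0,0],
    [0,0,0]
  ]
}}

```text
time: 7.57
eef_pos: [0.6598, 0.0675, 0.1253]
tcp_rot: [0.819, 0.484, 0.27, 0.151]
contact_force: [-1.1, 0.7, -0.3]
opening: 1.002
```

Run:
```python
from h import *
nut(); snap('wrist','w10')
```

```text
t 7.5667 tcp [0.6598 0.0675 0.1253] loc tcp [0.0076 0.0034 0.0372] loc grasp [0.0074 0.0034 0.0482]
rotvec to aligned deg [-17.6   0.5  24.7] q [-0.07  0.15  2.06  0.19  0.31  0.27] F [-1.1  0.7 -0.3] op 1.002
jaw angle toward -Y from U 30.321809611048305 axis tilt (U,Y) 0.018 -0.001 F [-1.0, 0.7, 0.4] [0.01 0.36 0.01]
```

View pics/w10.png

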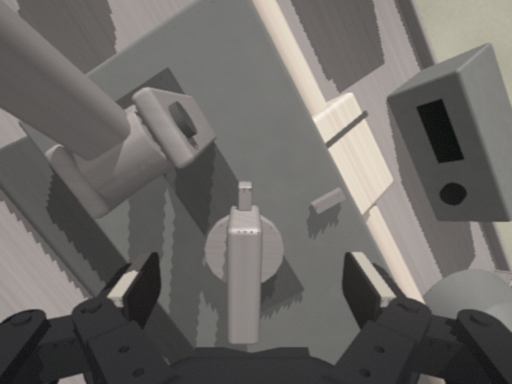

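>>> {"method": "move_arm", "body": {
  "linear": [
    [-0.003,-0.002,-0.008],
    [-0.002,-0.001,-0.006],
    [0,0,0]
  ],
  "twist": [
    [0.3,2,-0.4],
    [0,1,0],
    [0,0,0]
  ]
}}

```text
time: 7.87
eef_pos: [0.6558, 0.0663, 0.1195]
tcp_rot: [0.825, 0.485, 0.253, 0.139]
contact_force: [0.4, 0.6, -0.6]
opening: 0.998
```

Run:
```python
from h import *
nut()
```

```text
t 7.8667 tcp [0.6558 0.0663 0.1195] loc tcp [0.0009 0.0023 0.0348] loc grasp [0.0012 0.0023 0.0458]
rotvec to aligned deg [-17.3  -1.9  25.3] q [-0.07  0.16  2.05  0.16  0.35  0.3 ] F [ 0.4  0.6 -0.6] op 0.998
jaw angle toward -Y from U 30.66452496232654 axis tilt (U,Y) -0.026 0.001 F [-0.0, 0.6, -0.7] [0.01 0.28 0.07]
```

>>> {"method": "move_arm", "body": {
  "linear": [
    [0.003,-0.001,-0.009],
    [0,0,-0.001]
  ],
  "twist": [
    [0,0,0],
    [0,0,0]
  ]
}}

```text
time: 8.03
eef_pos: [0.6598, 0.0657, 0.1127]
tcp_rot: [0.824, 0.485, 0.255, 0.141]
contact_force: [-1.2, -0.6, 0.4]
opening: 1.003
```

>>> {"method": "move_arm", "body": {
  "linear": [
    [0,0,0],
    [0,0,0],
    [0,0,0],
    [0,0,0],
    [0,0,0],
    [0,0,0],
    [0,0,0]
  ],
  "twist": [
    [0,0,0],
    [0,0,0],
    [0,0,0],
    [0,0,0],
    [0,0,0],
    [0,0,0],
    [0,0,0]
  ],
  "grip": 0,
  "force": 40
}}

```text
time: 8.62
eef_pos: [0.6607, 0.0654, 0.1143]
tcp_rot: [0.824, 0.485, 0.257, 0.142]
contact_force: [-0.5, 2.0, -1.1]
opening: 0.179
```

Run:
```python
from h import *
nut(); snap('wrist','w11')
```

```text
t 8.6167 tcp [0.6607 0.0654 0.1143] loc tcp [0.002  0.0012 0.0277] loc grasp [0.0022 0.0012 0.0387]
rotvec to aligned deg [-17.3  -1.3  25.1] q [-0.07  0.17  2.05  0.18  0.33  0.28] F [-0.5  2.  -1.1] op 0.179
jaw angle toward -Y from U 30.552432473088636 axis tilt (U,Y) -0.016 -0.0 F [-1.0, 2.0, -0.6] [0.07 0.26 0.08]
```

View pics/w11.png

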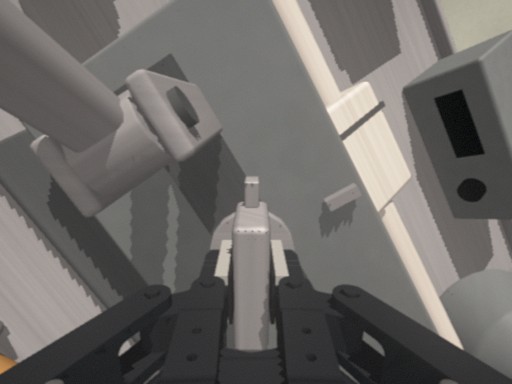

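>>> {"method": "move_arm", "body": {
  "linear": [
    [0,0,0],
    [0,0,0],
    [0,0,0],
    [0,0,0],
    [0,0,0]
  ],
  "twist": [
    [3.44,0.1,-4.9],
    [3.44,0.1,-4.9],
    [3.44,0.1,-4.9],
    [3.44,0.1,-4.9],
    [3.44,0.1,-4.9]
  ]
}}

```text
time: 9.08
eef_pos: [0.6614, 0.0646, 0.1148]
tcp_rot: [0.923, 0.248, 0.288, 0.066]
contact_force: [1.1, -0.7, 0.4]
opening: 0.183
```

Run:
```python
from h import *
nut(); snap('wrist','w12')
```

```text
t 9.0833 tcp [0.6614 0.0646 0.1148] loc tcp [0.0028 0.0005 0.0277] loc grasp [0.0029 0.0004 0.0387]
rotvec to aligned deg [-35.2  -1.7  50.4] q [-0.08  0.17  2.05  0.2   0.33  0.79] F [ 1.1 -0.7  0.4] op 0.183
jaw angle toward -Y from U 61.492947231295155 axis tilt (U,Y) -0.012 0.006 F [1.1, -0.8, -0.3] [-0.33  0.21 -0.1 ]
```

View pics/w12.png

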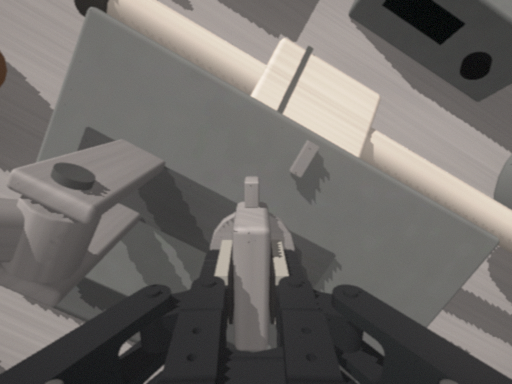

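>>> {"method": "move_arm", "body": {
  "linear": [
    [0,0,0],
    [0,0,0],
    [0,0,0],
    [0,0,0],
    [0,0,0],
    [0,0,0]
  ],
  "twist": [
    [3.44,0.1,-4.9],
    [3.44,0.1,-4.9],
    [3.44,0.1,-4.9],
    [3.44,0.1,-4.9],
    [2.2,0.1,-3.1],
    [0,0,0]
  ]
}}

```text
time: 9.63
eef_pos: [0.6617, 0.0636, 0.115]
tcp_rot: [0.955, 0.015, 0.297, -0.008]
contact_force: [0.5, 0.5, -0.0]
opening: 0.181
```

Run:
```python
from h import *
nut(); snap('wrist','w13')
```

```text
t 9.6333 tcp [0.6617 0.0636 0.115 ] loc tcp [ 0.0032 -0.0006  0.0277] loc grasp [ 0.0033 -0.0007  0.0387]
rotvec to aligned deg [-51.6  -2.2  73.5] q [-0.08  0.17  2.05  0.22  0.33  1.26] F [ 0.5  0.5 -0. ] op 0.181
jaw angle toward -Y from U 89.8445776867748 axis tilt (U,Y) -0.009 0.01 F [0.4, 0.5, -0.3] [-0.07  0.26 -0.08]
```

View pics/w13.png

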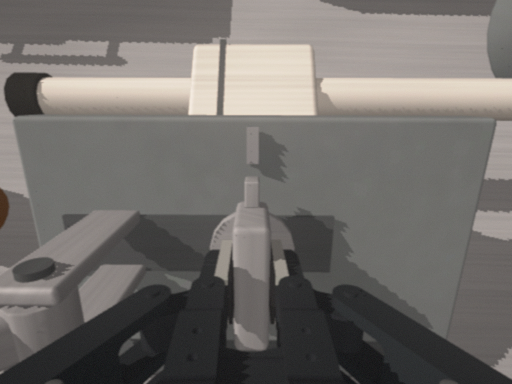

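>>> {"method": "move_arm", "body": {
  "linear": [
    [0,0,0],
    [0,0,0],
    [0,0,0],
    [0,0,0]
  ],
  "twist": [
    [0,0,0],
    [0,0,0],
    [0,0,0],
    [0,0,0]
  ],
  "grip": 0.5
}}

```text
time: 10.02
eef_pos: [0.6611, 0.064, 0.1143]
tcp_rot: [0.955, 0.02, 0.296, -0.007]
contact_force: [-0.1, -0.4, -0.3]
opening: 0.499
```

>>> {"method": "move_arm", "body": {
  "linear": [
    [-0.0115,0,0.0164],
    [-0.02,0,0.029],
    [-0.02,0,0.029],
    [-0.02,0,0.029],
    [-0.02,0,0.029],
    [0,0,0]
  ],
  "twist": [
    [0,0,0],
    [0,0,0],
    [0,0,0],
    [0,0,0],
    [0,0,0],
    [0,0,0]
  ]
}}

```text
time: 10.52
eef_pos: [0.5636, 0.0643, 0.2475]
tcp_rot: [0.956, 0.022, 0.292, -0.007]
contact_force: [2.2, 0.4, 1.4]
opening: 0.5
```

```bash
cat > nm.py <<'E'
from h import *
def nutmeas(tag):
    c=load(tag);Q=cloud(c).reshape(-1,3); d=Q-C; L=np.stack([d@U,d@Y,d@N],1)
    k=(abs(L[:,0])<.06)&(abs(L[:,1])<.06)&(L[:,2]>.040)&(L[:,2]<.056)
    b=L[k]; ctr=b[:,:2].mean(0)
    w=np.linalg.svd(b[:,:2]-ctr,full_matrices=False)[2]; a=w[0]*np.sign(w[0][0]); print('nut',k.sum(),ctr,'deg toward +Y',np.degrees(np.arctan2(a[1],a[0])),np.ptp((b[:,:2]-ctr)@a),np.ptp((b[:,:2]-ctr)@w[1]))
    k=(abs(L[:,0])<.03)&(L[:,1]>.1)&(L[:,1]<.2)&(L[:,2]>.07); b=L[k]
    if len(b)>50:
        w=np.linalg.svd(b[:,1:]-b[:,1:].mean(0),full_matrices=False)[2][0]; w*=np.sign(w[0]); print('lev angle',180-np.degrees(np.arctan2(w[1],w[0])),len(b))
E
python3 - <<'E'
from nm import *
nut(); c=snap('wrist','w14'); nutmeas('w14')
E
```

```text
t 10.5167 tcp [0.5636 0.0643 0.2475] loc tcp [-0.001   0.0028  0.1924] loc grasp [-0.0008  0.0026  0.2034]
rotvec to aligned deg [-50.8  -2.7  73.1] q [-0.1  -0.24  2.18  0.14  0.63  1.33] F [2.2 0.4 1.4] op 0.5
jaw angle toward -Y from U 89.06958984304495 axis tilt (U,Y) -0.019 0.011 F [2.6, 0.3, -0.1] [-0.02  0.23  0.02]
nut 1098 [ 0.00077036 -0.0008617 ] deg toward +Y 0.2931652915196997 0.06140802600746287 0.015846307957794115
lev angle 132.64650505402832 3705
```

View pics/w14.png

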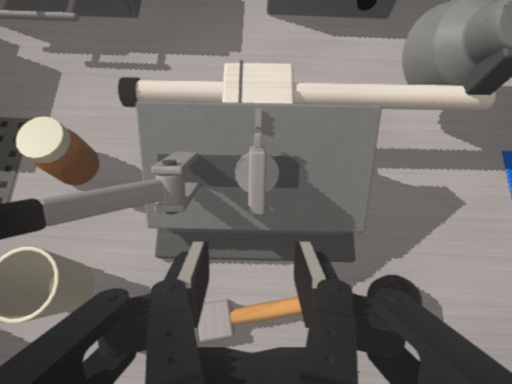

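>>> {"method": "move_arm", "body": {
  "linear": [
    [-0.014,0,0.019],
    [-0.014,0,0.019],
    [-0.014,0,0.019],
    [0,0.015,0],
    [0,0.015,0],
    [0,0.015,0],
    [0,0.015,0],
    [0,0.015,0],
    [0,0.015,0],
    [0,0.015,0],
    [0,0.015,0],
    [0,0.015,0],
    [0,0.015,0],
    [0,0.015,0],
    [0,0,0],
    [0,0,0]
  ],
  "twist": [
    [-3.63,-0.2,5.22],
    [-3.63,-0.2,5.22],
    [-3.63,-0.2,5.22],
    [-3.63,-0.2,5.22],
    [-3.63,-0.2,5.22],
    [-3.63,-0.2,5.22],
    [-3.63,-0.2,5.22],
    [-3.63,-0.2,5.22],
    [-3.63,-0.2,5.22],
    [-3.63,-0.2,5.22],
    [-3.63,-0.2,5.22],
    [-3.63,-0.2,5.22],
    [-3.63,-0.2,5.22],
    [-3.63,-0.2,5.22],
    [0,0,0],
    [0,0,0]
  ],
  "grip": 1
}}

```text
time: 11.9
eef_pos: [0.5165, 0.2364, 0.2786]
tcp_rot: [0.64, 0.711, 0.192, 0.219]
contact_force: [0.4, -0.2, 0.7]
opening: 1.0
```

Run:
```python
from nm import *
status(); c=snap('wrist','w15')
```

```text
t 11.9 tcp [0.5165 0.2364 0.2786] loc tcp [-0.018   0.1761  0.2424] loc grasp [-0.0178  0.1763  0.2534]
rotvec to aligned deg [ 3.9 -1.1 -3.3] q [ 0.33 -0.23  2.11 -0.29  0.72  0.39] F [ 0.4 -0.2  0.7] op 1.0
```

View pics/w15.png

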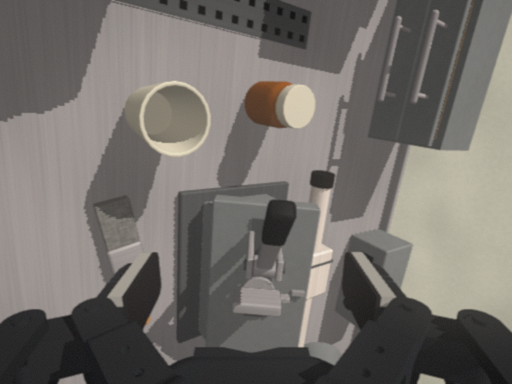

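>>> {"method": "move_arm", "body": {
  "linear": [
    [0.0155,-0.005,0.01],
    [0,0,0],
    [0.0165,0,-0.0235],
    [0.0165,0,-0.0235],
    [0,0,0]
  ],
  "twist": [
    [3.9,-1.1,-3.3],
    [0,0,0],
    [0,0,0],
    [0,0,0],
    [0,0,0]
  ]
}}

```text
time: 12.37
eef_pos: [0.5662, 0.2278, 0.2398]
tcp_rot: [0.669, 0.68, 0.216, 0.209]
contact_force: [-1.0, -0.2, -1.7]
opening: 1.002
```

Run:
```python
from nm import *
status(); c=snap('wrist','w16')
```

```text
t 12.3667 tcp [0.5662 0.2278 0.2398] loc tcp [0.0002 0.1661 0.1822] loc grasp [0.0002 0.1661 0.1932]
rotvec to aligned deg [-0.3 -0.1  0.5] q [ 0.27 -0.1   2.08 -0.26  0.59  0.43] F [-1.  -0.2 -1.7] op 1.002
```

View pics/w16.png

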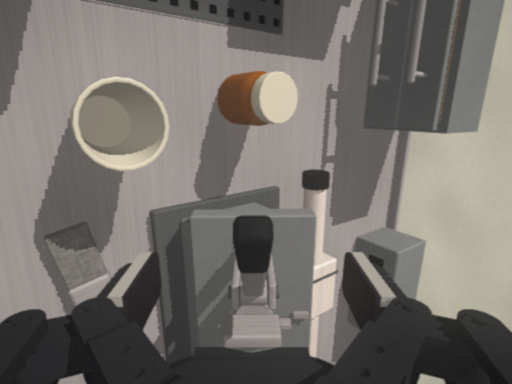

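>>> {"method": "move_arm", "body": {
  "linear": [
    [0.009,0.003,-0.014],
    [0.008,0.002,-0.013],
    [0,0,0]
  ],
  "twist": [
    [0,0,0],
    [0,0,0],
    [0,0,0]
  ]
}}

```text
time: 12.67
eef_pos: [0.5834, 0.2322, 0.2174]
tcp_rot: [0.669, 0.678, 0.218, 0.211]
contact_force: [-0.6, -1.1, 0.5]
opening: 1.004
```

>>> {"method": "move_arm", "body": {
  "linear": [
    [0,0,0],
    [0,0,0],
    [0,0,0],
    [0,0,0],
    [0,0,0],
    [0,0,0],
    [0,0,0]
  ],
  "twist": [
    [0,0,0],
    [0,0,0],
    [0,0,0],
    [0,0,0],
    [0,0,0],
    [0,0,0],
    [0,0,0]
  ],
  "grip": 0,
  "force": 30
}}

```text
time: 13.25
eef_pos: [0.5798, 0.2319, 0.2215]
tcp_rot: [0.669, 0.679, 0.216, 0.211]
contact_force: [8.1, -2.2, -3.4]
opening: 0.23
```

Run:
```python
from nm import *
a,r=lev(); c=snap('wrist','w17')
for x in arcrows(a,[np.radians(-7.5)]*7,r=r): print(x)
```

```text
t 13.25 tcp [0.5798 0.2319 0.2215] loc tcp [0.0009 0.1698 0.1593] loc grasp [0.0009 0.1699 0.1703]
rotvec to aligned deg [-0.2  0.1  0.6] q [ 0.27 -0.05  2.06 -0.28  0.55  0.46] F [ 8.1 -2.2 -3.4] op 0.23
[-0.38 -0.54 -0.16] F loc UYN [4.6, -2.4, -7.4]
133.41537746384122 0.13808004924680467
[-0.0062, -0.0141, 0.0094]
[-0.0051, -0.0154, 0.0079]
[-0.0039, -0.0165, 0.0062]
[-0.0026, -0.0173, 0.0044]
[-0.0013, -0.0178, 0.0025]
[0.0001, -0.0181, 0.0006]
[0.0014, -0.018, -0.0014]
```

View pics/w17.png

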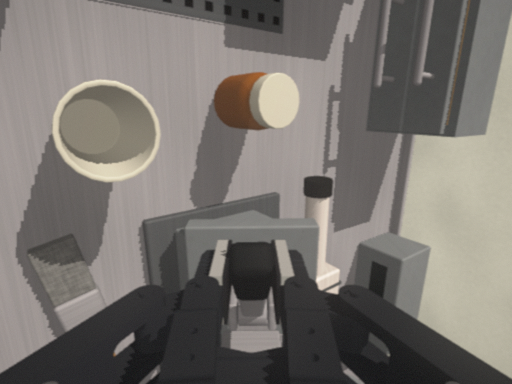

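Gripped, with the handle between the pads at (252,270). I'll swing it back.

>>> {"method": "move_arm", "body": {
  "linear": [
    [-0.0062,-0.0141,0.0094],
    [-0.0051,-0.0154,0.0079],
    [-0.0039,-0.0165,0.0062],
    [-0.0026,-0.0173,0.0044],
    [-0.0013,-0.0178,0.0025],
    [0.0001,-0.0181,0.0006]
  ],
  "twist": [
    [0,0,0],
    [0,0,0],
    [0,0,0],
    [0,0,0],
    [0,0,0],
    [0,0,0]
  ]
}}

```text
time: 13.8
eef_pos: [0.56, 0.1365, 0.2534]
tcp_rot: [0.667, 0.68, 0.223, 0.207]
contact_force: [4.2, 3.0, -4.0]
opening: 0.225
```

Run:
```python
from nm import *
a,r=lev()
for x in arcrows(a,[np.radians(-7.5)]*6,r=r): print(x)
```

```text
t 13.8 tcp [0.56   0.1365 0.2534] loc tcp [0.001  0.075  0.1983] loc grasp [0.001  0.0749 0.2093]
rotvec to aligned deg [-0.9  0.3  0.1] q [ 0.07 -0.23  2.16 -0.02  0.59  0.07] F [ 4.2  3.  -4. ] op 0.225
[0.62 0.41 0.48] F loc UYN [1.2, 2.9, -5.7]
89.95886879420623 0.13930003589374987
[0.0012, -0.0182, -0.001]
[0.0025, -0.0178, -0.0029]
[0.0038, -0.0172, -0.0048]
[0.0051, -0.0162, -0.0066]
[0.0062, -0.015, -0.0083]
[0.0073, -0.0135, -0.0098]
```

>>> {"method": "move_arm", "body": {
  "linear": [
    [0.0012,-0.0182,-0.001],
    [0.0025,-0.0178,-0.0029],
    [0.0038,-0.0172,-0.0048],
    [0.0051,-0.0162,-0.0066],
    [0.0062,-0.015,-0.0083],
    [0.0073,-0.0135,-0.0098]
  ],
  "twist": [
    [0,0,0],
    [0,0,0],
    [0,0,0],
    [0,0,0],
    [0,0,0],
    [0,0,0]
  ]
}}

```text
time: 14.3
eef_pos: [0.5833, 0.0389, 0.2241]
tcp_rot: [0.667, 0.681, 0.226, 0.202]
contact_force: [-5.0, 1.1, 1.3]
opening: 0.227
```

Run:
```python
from nm import *
a,r=lev(); snap('wrist','w18')
for x in arcrows(a,[np.radians(-7.5)]*6,r=r): print(x)
```

```text
t 14.3 tcp [0.5833 0.0389 0.2241] loc tcp [ 0.0011 -0.0231  0.1624] loc grasp [ 0.001  -0.0234  0.1734]
rotvec to aligned deg [-1.5  0.2 -0.2] q [-0.16 -0.18  2.18  0.25  0.56 -0.36] F [-5.   1.1  1.3] op 0.227
[0.31 0.71 0.31] F loc UYN [-3.3, 1.2, 3.9]
46.41932753226218 0.1427379416973637
[0.0082, -0.0124, -0.0112]
[0.009, -0.0105, -0.0125]
[0.0097, -0.0084, -0.0135]
[0.0102, -0.0062, -0.0143]
[0.0106, -0.0038, -0.0149]
[0.0107, -0.0014, -0.0152]
```

View pics/w18.png

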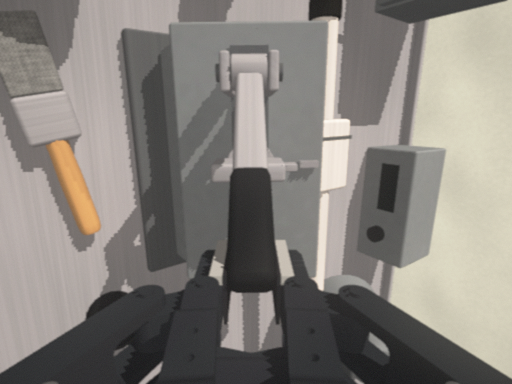

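>>> {"method": "move_arm", "body": {
  "linear": [
    [0.0082,-0.0114,-0.0112],
    [0.009,-0.0095,-0.0125],
    [0.0097,-0.0074,-0.0135],
    [0.0102,-0.0052,-0.0143],
    [0.0106,-0.003,-0.0149]
  ],
  "twist": [
    [0,0,0],
    [0,0,0],
    [0,0,0],
    [0,0,0],
    [0,0,0]
  ]
}}

```text
time: 14.77
eef_pos: [0.6305, -0.0052, 0.1583]
tcp_rot: [0.666, 0.682, 0.221, 0.205]
contact_force: [-4.5, -3.3, 1.5]
opening: 0.23
```

Run:
```python
from nm import *
a,r=lev()
for x in arcrows(a,[np.radians(-7.5)]*2,r=r): print(x)
```

```text
t 14.7667 tcp [ 0.6305 -0.0052  0.1583] loc tcp [ 0.001  -0.0685  0.0821] loc grasp [ 0.001  -0.0687  0.0931]
rotvec to aligned deg [-0.9  0.  -0.1] q [-0.23  0.03  2.12  0.39  0.43 -0.56] F [-4.5 -3.3  1.5] op 0.23
[-0.16  0.6   0.04] F loc UYN [-2.9, -3.2, 3.8]
9.132258677993626 0.1455448384519355
[0.0109, -0.0015, -0.0155]
[0.0109, 0.001, -0.0156]
```

>>> {"method": "move_arm", "body": {
  "linear": [
    [0.0075,0.001,-0.011],
    [0.005,0.001,-0.007],
    [0,0,0]
  ],
  "twist": [
    [0,0,0],
    [0,0,0],
    [0,0,0]
  ]
}}

```text
time: 15.02
eef_pos: [0.6443, -0.0073, 0.1387]
tcp_rot: [0.667, 0.682, 0.219, 0.206]
contact_force: [1.3, 3.4, 0.1]
opening: 0.232
```

Run:
```python
from nm import *
a,r=lev(); snap('wrist','w19')
```

```text
t 15.0167 tcp [ 0.6443 -0.0073  0.1387] loc tcp [ 0.0009 -0.0709  0.0582] loc grasp [ 0.0009 -0.071   0.0692]
rotvec to aligned deg [-0.6 -0.   0.1] q [-0.23  0.09  2.09  0.41  0.39 -0.58] F [1.3 3.4 0.1] op 0.232
[0.6  0.09 0.55] F loc UYN [1.2, 3.4, -0.7]
-0.3139463347929363 0.14600219176437043
```

View pics/w19.png

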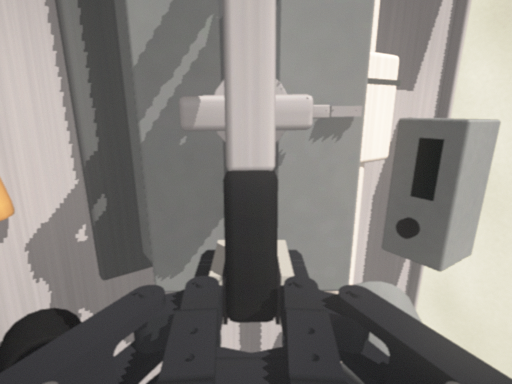

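>>> {"method": "move_arm", "body": {
  "linear": [
    [0.003,0,-0.005],
    [0,0,0],
    [0,0,0],
    [0,0,0],
    [0,0,0],
    [-0.016,0.003,0.023],
    [-0.016,0.003,0.023],
    [0,0,0]
  ],
  "twist": [
    [0,0,0],
    [0,0,0],
    [0,0,0],
    [0,0,0],
    [0,0,0],
    [0,0,0],
    [0,0,0],
    [0,0,0]
  ],
  "grip": 1
}}

```text
time: 15.73
eef_pos: [0.6143, 0.0008, 0.1818]
tcp_rot: [0.666, 0.682, 0.22, 0.206]
contact_force: [0.9, 0.5, 0.9]
opening: 0.999
```

>>> {"method": "move_arm", "body": {
  "linear": [
    [0,0,0],
    [0,0,0],
    [0,0,0],
    [0,0,0],
    [0,0,0],
    [0,0,0],
    [0,0,0],
    [0,0,0]
  ],
  "twist": [
    [0,0,0],
    [0,0,0],
    [0,0,0],
    [0,0,0],
    [0,0,0],
    [0,0,0],
    [0,0,0],
    [0,0,0]
  ],
  "grip": 0
}}

```text
time: 16.4
eef_pos: [0.6144, 0.0007, 0.1791]
tcp_rot: [0.667, 0.682, 0.219, 0.205]
contact_force: [0.1, 0.2, 1.2]
opening: -0.0
```

Run:
```python
from nm import *
lev(); snap('wrist','w20')
c=load('w20');Q=cloud(c).reshape(-1,3); d=Q-C; L=np.stack([d@U,d@Y,d@N],1)
k=(abs(L[:,0])<.006)&(L[:,1]>-.05)&(L[:,1]<.04)&(L[:,2]>.06)&(L[:,2]<.095); b=L[k]; print(len(b),np.degrees(np.polyfit(-b[:,1],b[:,2],1)[0]), b[:,2].mean())
```

```text
t 16.4 tcp [0.6144 0.0007 0.1791] loc tcp [-1.000e-04 -6.220e-02  1.083e-01] loc grasp [-1.000e-04 -6.230e-02  1.193e-01]
rotvec to aligned deg [-0.7 -0.2 -0. ] q [-0.22 -0.04  2.14  0.34  0.47 -0.51] F [0.1 0.2 1.2] op -0.0
[-0.02  0.28 -0.03] F loc UYN [0.8, 0.2, 0.9]
19.751575788818933 0.14588276114743648
4254 8.769489630155169 0.08470948298501772
```

View pics/w20.png

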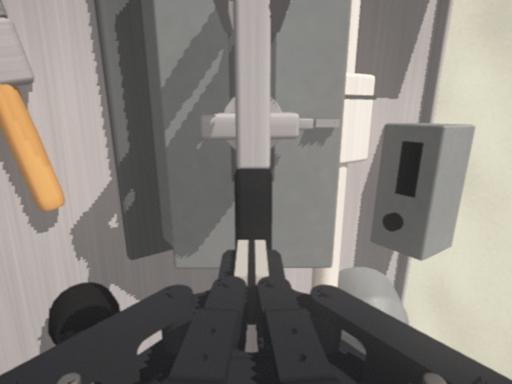

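>>> {"method": "move_arm", "body": {
  "linear": [
    [0.007,0,-0.01],
    [0.007,0,-0.01],
    [0.004,0,-0.006],
    [0,0,0]
  ],
  "twist": [
    [0,0,0],
    [0,0,0],
    [0,0,0],
    [0,0,0]
  ]
}}

```text
time: 16.78
eef_pos: [0.6312, 0.0003, 0.1598]
tcp_rot: [0.664, 0.686, 0.218, 0.204]
contact_force: [-2.0, 0.2, 0.8]
opening: 0.001
```

```bash
cat >> nm.py <<'E'
def levc(tag):
    c=snap('wrist',tag);Q=cloud(c).reshape(-1,3); d=Q-C; L=np.stack([d@U,d@Y,d@N],1)
    k=(abs(L[:,0])<.006)&(L[:,1]>-.05)&(L[:,1]<.04)&(L[:,2]>.06)&(L[:,2]<.095); b=L[k]; print(len(b),'lever deg',np.degrees(np.arctan(np.polyfit(-b[:,1],b[:,2],1)[0])), b[:,2].mean())
E
python3 - <<'E'
from nm import *
lev(); levc('w21')
E
```

```text
t 16.7833 tcp [6.312e-01 3.000e-04 1.598e-01] loc tcp [ 0.0026 -0.063   0.0829] loc grasp [ 0.0027 -0.0632  0.0939]
rotvec to aligned deg [-0.5 -0.4 -0.5] q [-0.22  0.03  2.11  0.36  0.44 -0.54] F [-2.   0.2  0.8] op 0.001
[-0.04  0.55 -0.02] F loc UYN [-1.2, 0.3, 1.8]
9.811559535040479 0.14025138145487193
5219 lever deg 1.4783593273507825 0.0748558494269112
```

>>> {"method": "move_arm", "body": {
  "linear": [
    [0.003,0,-0.006],
    [0.003,0,-0.006]
  ],
  "twist": [
    [0,0,0],
    [0,0,0]
  ]
}}

```text
time: 17.0
eef_pos: [0.6337, 0.0004, 0.1592]
tcp_rot: [0.66, 0.691, 0.216, 0.201]
contact_force: [-89.8, -11.5, 72.1]
opening: -0.002
```

Run:
```python
from nm import *
lev(); levc('w22')
```

```text
t 17.0 tcp [6.337e-01 4.000e-04 1.592e-01] loc tcp [ 0.0042 -0.063   0.081 ] loc grasp [ 0.0044 -0.0632  0.092 ]
rotvec to aligned deg [-0.4 -0.8 -1.3] q [-0.22  0.04  2.1   0.37  0.45 -0.55] F [-89.8 -11.5  72.1] op -0.002
[-1.28  6.07 -0.73] F loc UYN [-32.4, -9.1, 110.7]
9.044996607743666 0.13994013005567774
5266 lever deg 1.1174741746458792 0.07436871305756215
```

The force is far too high (about 116 N), so the lever is on its stop. I'll back off at once.

>>> {"method": "move_arm", "body": {
  "linear": [
    [-0.01,0,0.015],
    [-0.015,0,0.02],
    [-0.015,0,0.022],
    [-0.015,0,0.022],
    [0,0,0]
  ],
  "twist": [
    [0,0,0],
    [0,0,0],
    [0,0,0],
    [0,0,0],
    [0,0,0]
  ]
}}

```text
time: 17.47
eef_pos: [0.5747, -0.0012, 0.247]
tcp_rot: [0.659, 0.691, 0.216, 0.202]
contact_force: [0.2, -1.1, 1.3]
opening: 0.0
```

Run:
```python
from nm import *
lev(); levc('w23')
for n in('scene','side'): snap(n,n+'9')
c=load('w23');Q=cloud(c).reshape(-1,3); d=Q-C; L=np.stack([d@U,d@Y,d@N],1)
k=(abs(L[:,0])<.04)&(abs(L[:,1])<.05)&(L[:,2]>.040)&(L[:,2]<.054)&((L[:,0]<-.016)|(L[:,0]>.014)); b=L[k]; print(len(b)); 
lo=b[b[:,0]<0];hi=b[b[:,0]>0]; print(lo.mean(0),hi.mean(0)); dd=hi.mean(0)-lo.mean(0); print('nut deg',np.degrees(np.arctan2(dd[1],dd[0])))
cv2.imwrite('pics/w23c.png',cv2.resize(c['img'][0:260,150:400],None,fx=2.3,fy=2.3,interpolation=cv2.INTER_CUBIC))
# compare scenes
for n in('scene','side'):
    df=cv2.absdiff(load(n+'0')['img'],load(n+'9')['img']).max(2); cv2.imwrite(f'pics/d_{n}.png',np.hstack([load(n+'9')['img'],cv2.cvtColor(np.where(df>25,255,0).astype(np.uint8),cv2.COLOR_GRAY2BGR)])[:, :].repeat(1,0)); 
    cv2.imwrite(f'pics/d_{n}.png',cv2.resize(cv2.imread(f'pics/d_{n}.png'),(800,300)))
```

```text
t 17.4667 tcp [ 0.5747 -0.0012  0.247 ] loc tcp [ 0.0064 -0.063   0.1867] loc grasp [ 0.0065 -0.0632  0.1977]
rotvec to aligned deg [-0.3 -0.6 -1.3] q [-0.25 -0.23  2.17  0.29  0.64 -0.48] F [ 0.2 -1.1  1.3] op 0.0
[-0.    0.21 -0.03] F loc UYN [0.9, -1.1, 1.0]
42.73864883891912 0.18816622970129362
1816 lever deg 1.6211139253084084 0.0749152068677757
672
[-0.02371257 -0.00061793  0.04789131] [ 2.17908913e-02 -9.62972984e-05  4.79018382e-02]
nut deg 0.6567845956388799
```

View pics/w23c.png

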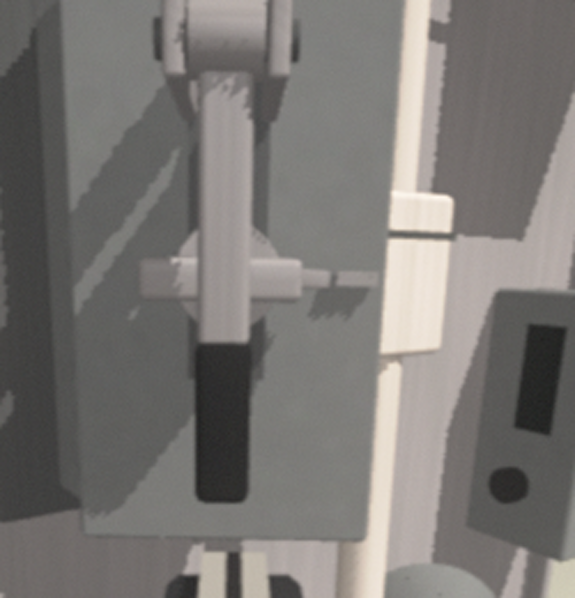

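View pics/d_scene.png

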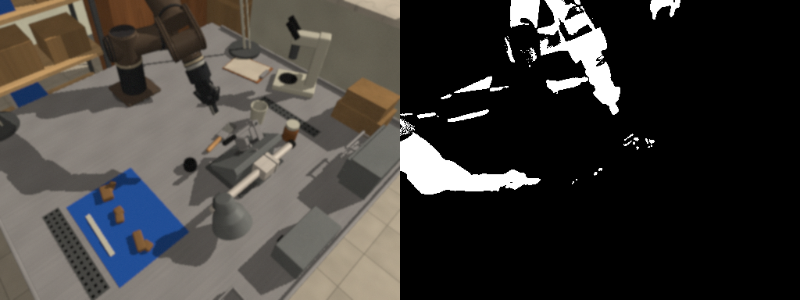

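View pics/d_side.png

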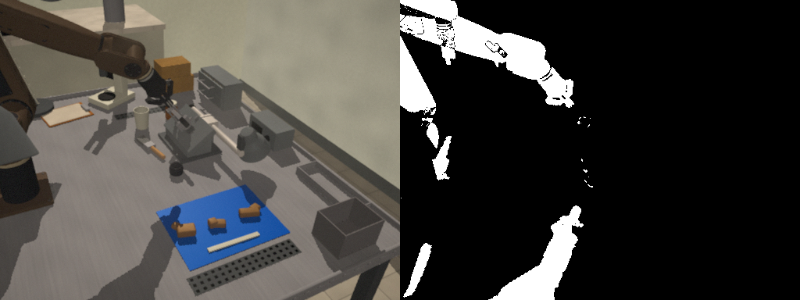

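Run:
```python
from nm import *
for t in('w1','w2','w23'):
    c=load(t);Q=cloud(c).reshape(-1,3); d=Q-C; L=np.stack([d@U,d@Y,d@N],1)
    for lo,hi in((-.055,.04),(-.055,-.025),(-.02,.03)):
        k=(abs(L[:,0])<.005)&(L[:,1]>lo)&(L[:,1]<hi)&(L[:,2]>.06)&(L[:,2]<.095); b=L[k]
        print(t,len(b),'deg',np.degrees(np.arctan(np.polyfit(-b[:,1],b[:,2],1)[0])).round(2), 'h',b[:,2].mean().round(4))
```

```text
w1 1127 deg 2.83 h 0.0768
w1 324 deg 1.03 h 0.0789
w1 611 deg 1.26 h 0.0759
w2 4546 deg 2.81 h 0.0767
w2 1199 deg 1.16 h 0.0789
w2 2518 deg 1.29 h 0.0759
w23 1592 deg 1.63 h 0.075
w23 449 deg 0.1 h 0.0764
w23 876 deg -0.07 h 0.0743
```

```bash
python3 -c "
from plant import *
print(sign_off())"
```

```text
the job is handed in; nothing more can be done
None
```

I opened the cam lever, tightened the nut clockwise to the index rib, closed the lever again, and handed the job in. It took about 17.5 s of the 64 s allowed.

- **Lever opening:** It measured about 134° against the 134.6° stop. The handle slipped out of the grip while I pushed it the last few degrees. A wrist picture afterwards put it at the stop.
- **Nut:** I gripped it and turned it clockwise from about -58.5°. It measured about 0.3° off the rib after release and about 0.7° after the lever closed, both within what the pictures can show. In the last picture the nose and rib line up.
- **Lever closing:** My first swing, while gripping, left the lever about 9° open. I pressed it onto its stop with shut fingertips. It now lies parallel to the face to within measurement, about 1° lower than at the start.
- **Bench:** Before-and-after pictures show no change to any specimen or other loose object. The arm ended well clear and touching nothing.

**Force close to the limit:** On the last press the wrist force read about 116 N against the 120 N limit. I backed off at once, but I only had the reading at the end of that move, so I can't rule out a brief peak above 120 N.

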